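Slide the apple under the fruit penetrometer and lock it with the cam

TASK

An apple stands in the ring nest on the sample slide of the fruit penetrometer, and the cam still locks the slide in its loading position. Push the cam lever round with the fingertips, away from you, to its stop, so that the cam is at its low point; only then push the slide's thumb plate forward until the slide is fully home and the apple is under the plunger; then push the lever all the way back again so that the cam locks the slide there. Do not touch the apple or lift it out of its nest, do not grip the lever or press it hard against its stops, and leave the other things on the bench where they are.

Things in the scene. Friction and masses are not known exactly. Their poses are not given: they have to be found in the camera images.
- stand: fixed fruit penetrometer stand: grey base plate 365 x 120 x 16 mm, with a lug on its right that carries the cam, and a column at the back with head, dial and plunger over the slide (stand x 45 to 190 mm, |y| under 32 mm, above z = 185 mm). Origin: in its middle, 165 mm from the plate's robot-side edge, on the work surface; +x: the slide's forward direction, away from the robot; +y left; z up
- slide (a joint): position of the aluminium sample slide along the stand's +x, m: 0 = loading position (towards the robot, where it starts), 0.057 = fully home against the rear stop. About 3 N moves it and it stays where it is left. It is blocked at about 0.003 while the cam is not at its low point
- cam_turn (a joint): turn of cam and lever about the upright cam axis, rad, anticlockwise from above: 0 = locked, lever at its rubber stop, pointing to the robot (190 degrees anticlockwise from the stand's +x); 2.25 = low point, lever at its other rubber stop, pointing forward and outward (319 degrees). Starts at 0 to 0.45, stays where left, turns with 1.5 N at the knob. The slide passes above 1.95 only; locked, the cam holds it home
- thumb_plate (a point): middle of the rear face (to the robot) of the upright ribbed thumb plate at the robot-side end of the slide, 66 mm up; pushed in the stand's +x. Plate 44 mm wide, 6 mm thick, 40 to 86 mm above the work surface. Moves with the slide: loading position stand (-150, 0) mm, home (-93, 0) mm. Base plate top below it: 16 mm
- lever_knob (a point): on the axis of the upright black knob at the end of the cam lever, 80 mm above the work surface: a round post 21 mm across, 58 to 102 mm up, 75 mm from the cam axis, turning with the cam; push it sideways, square to the lever
- cam: steel half-round cam plate (radius 30 mm) with hub (24 mm across, top at 65 mm) and flat lever (12 mm wide, 52 to 59 mm up) that carries the black knob. Origin: on the upright cam axis at the height of the work surface, fixed at stand (-65, -90) mm; it turns about z, and at cam_turn = 0 its axes are those of the stand
- nest (a point): centre of the floor of the white ring nest on the slide, 40 mm above the work surface; ring 70 mm outside, 62 mm inside, 8 mm high; 173 mm in front of the thumb plate's rear face
- plunger_tip (a point): lower end of the plunger, 122 mm above the work surface, at stand (80, 0) mm; the nest lies under it when the slide is home
- sample_apple: loose red apple, 68 mm across, 69 mm high, standing in the ring nest of the slide; origin: centre of its underside; z up its core. Not to be touched
- bench_timer: white bench timer lying on the worktop, 66 x 66 x 19 mm, bystander; origin: centre of its underside
- ripe_pear: brown pear standing on the worktop, 52 mm across, 76 mm high, bystander; origin: centre of its underside
- seed_cup: cup of seeds with red lid, 62 mm across, 73 mm high, bystander; origin: centre of its underside
- red_marker: white marker pen with red cap, 122 mm long, 14 mm thick, lying along its y, bystander; origin: centre of its underside
- lab_forceps: slim pale forceps, 128 mm long, 9 mm high, lying along their y left of the stand, bystander; origin: centre of their underside

How it is judged (in metres and radians):
On the way, in this order (a step that is already met when the one before it is completed fails the run):
1. the cam is turned to its low point while the slide is still in its loading position (value of joint cam_turn above 2 rad and value of joint slide below 0.006 m), for 0.1 s.
2. the slide is pushed fully home while the cam is at its low point (value of joint slide above 0.052 m and value of joint cam_turn above 1.8 rad), for 0.1 s.
3. the lever is swung back and the cam locks the slide home (value of joint cam_turn below 0.12 rad and value of joint slide above 0.053 m), for 0.1 s.
At the end, for the whole second after the job is handed in: The slide is home (slide joint above 53 of 57 mm), the lever is back at its stop (cam joint below 0.12 rad), the apple stands upright in the nest with its axis within 12 mm of the plunger, and slide, cam and apple are at rest (all of step 3 and horizontal distance between sample_apple and plunger_tip below 0.012 m and distance between sample_apple and nest below 0.01 m and angle between sample_apple's own z axis and vertical below 0.3 rad and linear speed of sample_apple below 0.02 m/s and velocity of joint slide below 0.01 m/s and velocity of joint cam_turn between -0.05 and 0.05 rad/s); the robot touches nothing.
It fails at once if the slide was pushed along while the cam was not at its low point (value of joint slide between 0.007 and 0.047 m and value of joint cam_turn below 1.75 rad).
It fails at once if the robot touched the apple (contact force between any of the fingers, the arm and sample_apple above 0.5 N).
It fails at once if the apple left its nest or tipped over in it (distance between sample_apple and nest above 0.015 m or angle between sample_apple's own z axis and vertical above 0.5 rad).
It fails at once if the lever knob was gripped or forced (contact force between the fingers and cam above 40 N).
It fails at once if another thing on the bench was pushed away (distance of any of bench_timer, ripe_pear, seed_cup, red_marker, lab_forceps from where it was at the start of the episode above 0.02 m).
It also fails if it takes over 62 s, if anything falls off the work surface, if the arm or the gripper's body presses on something with over 40 N, if the wrist force passes 120 N, or if a joint passes its speed limit or range.

ROBOT

A 7-joint arm with a two-finger parallel gripper is mounted at the origin on a cart in front of the work surface, level with it; the furniture and walls round the work are solid. World frame = base frame: x ahead of the robot, y to its left, z up, the work surface at z = 0. Lengths are in mm, angles in rad, forces in N, time in s.
With the tool pointing down it reaches from about 400 to 900 mm from the base axis. Payload 5.6 kg.
Tool frame: the origin (TCP) lies midway between the tips of the shut fingers; the grasp point (between the pads) lies 19 mm behind it; z points along the fingers, y is the line along which they close (so a half turn about z gives the same grasp; the last joint's range is limited). The gripper opens to 92 mm and grips with 3 to 60 N. Pads are 20 mm wide; open, the fingers measure 128 mm over their backs; the gripper's body (75 mm by 189 mm) begins 69 mm behind the grasp point.
Start: joints at [1.179, 0.468, -0.012, 1.603, 0.006, 1.071, -0.056], TCP at [222.109, -610.882, 191.492] pointing down, gripper open.
Joint ranges: [-2.53, 2.53], [-0.31, 2.02], [-1.57, 1.55], [0.28, 2.44], [-1.29, 4.43], [0.15, 1.84], [-2.92, 2.92]. Speed limits (rad/s): [2.57, 2.57, 3.14, 3.14, 3.14, 3.14, 3.14].

INTERFACE

Orientations are given as a rotation vector (axis times angle).
In Python, from cell import robot, grip, kin, viewer gives the robot as it stands. Calls block until the motion is done:
- robot.movep(position, orientation): joint-space move of the TCP to a pose.
- robot.servo_line(position, feed=150, rotation=None): straight line of the TCP; rotation=None keeps the orientation; feed is the mean speed in mm/s.
- robot.goto_joints(angles): joint-space move.
- grip(opening, newtons=None): opening from 0.0 (shut) to 1.0 (fully open); newtons is the grip in N (None keeps the last); returns when the fingers have stopped.
- robot.hold(seconds).
- kin.ik(position, orientation): joint angles nearest the present ones, or None.
- robot.observe(): the state.
- viewer.read_camera(name): name is "side" or "top"; returns the picture (384x512x3 uint8, red, green, blue); there is no depth.
- viewer.camera_info(name): a dict with "camera_matrix" (3x3 intrinsics, pixels), "R" (3x3) and "t" (3): a world point X has camera coordinates R X + t. Camera axes: x right, y down, z forward; pixel columns grow to the right and rows downward; lengths in mm; the calibration is good to about 2 mm. A picture is of the moment at which its call begins. camera_info takes no time and is no camera call.
A pose or a line that the arm cannot do raises robot.IKError and nothing moves.
- robot.job_done(): hands the job in; it is judged then, once.
Trained networks look in the newest picture that a camera, given by its name, has taken for a name from the list of things; names that differ only in an ending like _2 or _b are one class to them, and where a whole thing is asked for, a point or a joint stands for the part that bears it (a point fixed in the world has none). Each returns a list of dicts, best first, with "confidence" (0 to 1); they miss things now and then, are a little off and sometimes report something else, mostly with a low value. They report only what shows in the picture. A call takes as long as a camera call.
- viewer.silhouettes(name, camera): "mask" (384x512 bool, what is visible of it).
- viewer.pinpoint(name, camera): "at" ([x, y, z] in mm, in the coordinates of the camera as it stood for that picture, good to about 4 mm: a listed point, or the origin of a listed thing).
The state is a dict: "t": time; "joints": joint angles; "joint_velocities": joint speeds; "joint_torque": joint torques, N m; "tcp_pos": TCP position; "tcp_rot": TCP orientation; "contact_force": force on the tool from outside, world axes, zero at the start; "wrist_torque": the same for the moment, N m; "grip_width": opening from 0.0 (shut) to 1.0 (fully open); "grip_force": force on a finger pad.
Only numpy, scipy, OpenCV 4.12 (cv2) and the standard library are available. Lean on these libraries where they do the work, as an engineer would, in place of code of your own. Each camera call takes 0.05 s, during which the arm holds its last target. There are 200 camera calls.

## Working session

There is one attempt and no reset: what is moved stays moved. The work goes in short steps, each a Python script; the robot and the scene stay as the last script left them, time stands still between calls to the robot, and variables do not carry over. Pictures are saved under pics/ and viewed, at most 10 in all, crops included, and the job is handed in when it is done.

```bash
mkdir -p pics; cat > h.py <<'E'
from cell import robot, grip, kin, viewer
import numpy as np, cv2
def w(name,cam):
    i=viewer.camera_info(cam);R=np.array(i["R"]);t=np.array(i["t"])
    return [(round(d["confidence"],2),np.round(R.T@(np.array(d["at"])-t),1)) for d in viewer.pinpoint(name,cam)[:2]]
def snap(cam,f):
    p=viewer.read_camera(cam); cv2.imwrite(f"pics/{f}.png",cv2.cvtColor(p,cv2.COLOR_RGB2BGR))
E
python3 - <<'E'
from h import *
for c in("side","top"):
    snap(c,c+"0")
    for n in["stand","thumb_plate","lever_knob","cam","nest","plunger_tip","sample_apple","bench_timer","ripe_pear","seed_cup","red_marker","lab_forceps"]: print(c,n,w(n,c))
o=robot.observe();print(o["t"],o["tcp_pos"],o["tcp_rot"])
E
```

```text
side stand [(0.67, array([ 555.4, -178.2,   -3.2]))]
side thumb_plate [(0.58, array([ 405.2, -177.3,   66.5]))]
side lever_knob [(0.9, array([ 414. , -283.8,   77.8]))]
side cam [(0.83, array([ 488.1, -276.1,   -4.8]))]
side nest [(0.57, array([ 578.8, -184.3,   38.8]))]
side plunger_tip [(0.86, array([ 635.5, -186.2,  122.4]))]
side sample_apple [(0.95, array([ 576.3, -184.1,   39.3]))]
side bench_timer [(0.84, array([ 687.8, -315.8,   -1.9])), (0.25, array([ 489.5, -274.4,   -3.9]))]
side ripe_pear [(0.61, array([ 601.4, -374.5,   -2.5]))]
side seed_cup [(0.81, array([673.2, -75.8,   2.2]))]
side red_marker [(0.7, array([ 416. , -443.1,   -1.9]))]
side lab_forceps [(0.72, array([502.2, -95. ,   4.6]))]
top stand [(0.93, array([ 551.6, -176. ,    1.9]))]
top thumb_plate [(0.71, array([ 402.4, -174.9,   69.2])), (0.43, array([ 550.8, -177.4,   -0.6]))]
top lever_knob [(0.93, array([ 414.9, -280.4,   80.6])), (0.25, array([ 400.2, -174.5,   68.8]))]
top cam [(0.57, array([ 478.7, -269.2,    4.1])), (0.27, array([494. , -93.9,  -3.8]))]
top nest [(0.67, array([ 576.7, -181.2,   37.5]))]
top plunger_tip [(0.93, array([ 633.4, -186.3,  122.6]))]
top sample_apple []
top bench_timer [(0.82, array([ 682.2, -320.6,   -1.5]))]
top ripe_pear [(0.73, array([ 600.2, -379.1,    2.1]))]
top seed_cup [(0.76, array([ 6.774e+02, -7.060e+01, -1.000e-01]))]
top red_marker [(0.82, array([ 413.6, -442.4,    0.5])), (0.42, array([ 400.9, -175.4,   67.3]))]
top lab_forceps [(0.58, array([ 6.783e+02, -7.190e+01,  6.000e-01])), (0.49, array([498.9, -91.4,   1.5]))]
1.3 [ 222.10420207 -610.90170522  191.49395205] [ 3.09388196e+00  5.45004740e-01 -3.76133376e-05]
```

View pics/top0.png

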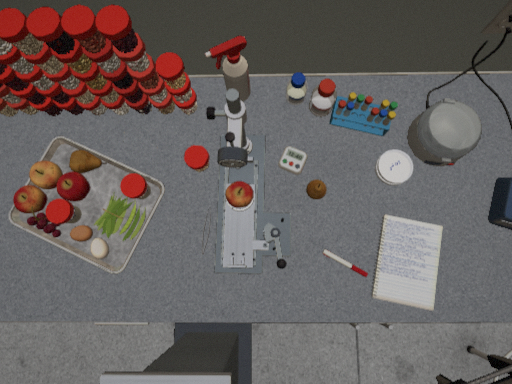

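View pics/side0.png

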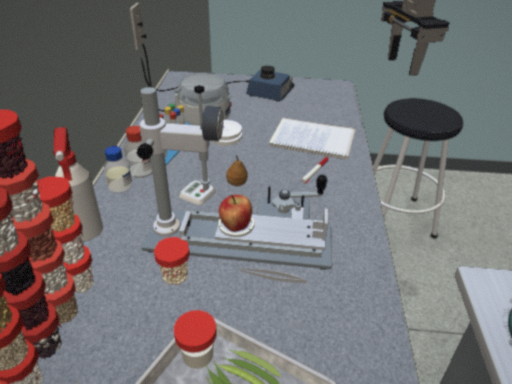

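```bash
cat >> h.py <<'E'
from scipy.spatial.transform import Rotation as Ro
from scipy.optimize import least_squares
L=np.array([[0,0],[-150,0],[-65,-90],[23,0],[80,0]],float)
M=np.array([[553.5,-177],[403.8,-176.1],[483.4,-272.6],[577.3,-183.2],[634.5,-186.2]])
f=lambda p:np.c_[p[0]+np.cos(p[2])*L[:,0]-np.sin(p[2])*L[:,1],p[1]+np.sin(p[2])*L[:,0]+np.cos(p[2])*L[:,1]]
P=least_squares(lambda p:(f(p)-M).ravel(),[553,-180,-.04]).x
a=P[2]; RS=np.array([[np.cos(a),-np.sin(a)],[np.sin(a),np.cos(a)]])
def S(x,y): return P[:2]+RS@[x,y]
C=S(-65,-90)
def rot(phi,flip=0):  # tool y along world angle phi, z down
    phi+=flip*np.pi; y=np.array([np.cos(phi),np.sin(phi),0]);z=np.array([0,0,-1.])
    return Ro.from_matrix(np.c_[np.cross(y,z),y,z]).as_rotvec()
def lev(turn,off,flip,r=75,z=68): # finger at tangential offset off (mm, ccw +) from knob at cam_turn
    th=a+np.radians(190)+turn; u=np.array([np.cos(th),np.sin(th)]);n=np.array([-u[1],u[0]])
    return np.r_[C+r*u+off*n,z],rot(th,flip)
def F(): return np.array(robot.observe()["contact_force"])
E
python3 - <<'E'
from h import *
print(P,C,(f(P)-M).round(1))
k=np.array([414.5,-282])-C;print(np.hypot(*k),np.arctan2(k[1],k[0])%(2*np.pi)-a-np.radians(190))
for fl in(0,1):
  for off in(-22,22):
    for t in(0,.7,1.4,2.25):
        q=kin.ik(*lev(t,off,fl)); print(fl,off,t,None if q is None else np.round(q,2))
  for x in(-165,-100):
    q=kin.ik(np.r_[S(x,0),55],rot(a+np.pi/2,fl));print(fl,x,None if q is None else np.round(q,2))
E
```

```text
[ 5.53593206e+02 -1.81918426e+02 -3.94920201e-02] [ 485.09052919 -269.2819382 ] [[ 0.1 -4.9]
 [-0.1  0.1]
 [ 1.7  3.3]
 [-0.7  0.4]
 [-1.   1.1]]
71.72706537371823 0.04321348453823193
0 -22 0 [ 0.35  0.37  0.17  2.11 -0.1   0.67 -2.42]
0 -22 0.7 [ 0.51  0.42  0.07  2.02 -0.05  0.7  -1.69]
0 -22 1.4 [ 0.62  0.5  -0.04  1.88  0.03  0.76 -1.05]
0 -22 2.25 [ 0.66  0.58 -0.2   1.75  0.15  0.83 -0.36]
0 22 0 [ 0.39  0.41  0.21  2.05 -0.13  0.7  -2.32]
0 22 0.7 [ 0.51  0.48  0.09  1.91 -0.06  0.75 -1.67]
0 22 1.4 [ 0.58  0.55 -0.04  1.79  0.03  0.8  -1.09]
0 22 2.25 [ 0.6   0.59 -0.21  1.73  0.16  0.84 -0.43]
0 -165 [ 0.93  0.41 -0.67  2.2   0.42  0.66  1.49]
0 -100 [ 0.83  0.49 -0.64  2.06  0.45  0.72  1.44]
1 -22 0 [ 0.86  0.41 -0.44  2.08  0.27  0.7   0.39]
1 -22 0.7 [ 0.98  0.48 -0.5   1.99  0.33  0.75  1.12]
1 -22 1.4 [ 1.06  0.59 -0.62  1.85  0.45  0.84  1.74]
1 -22 2.25 [ 1.32  1.08 -1.34  1.71  1.1   1.3   2.12]
1 22 0 [ 0.89  0.45 -0.39  2.01  0.25  0.73  0.47]
1 22 0.7 [ 0.97  0.54 -0.49  1.88  0.35  0.8   1.13]
1 22 1.4 [ 1.    0.65 -0.62  1.76  0.47  0.89  1.7 ]
1 22 2.25 [ 1.24  1.09 -1.34  1.68  1.1   1.31  2.06]
1 -165 [ 0.51  0.33 -0.19  2.22  0.11  0.6  -1.37]
1 -100 [ 0.46  0.41 -0.18  2.09  0.12  0.65 -1.42]
```

```bash
cat >> h.py <<'E'
def sweep(t0,t1,off,lim,step=.05):
    F0=F(); n=max(2,int(abs(t1-t0)/step)+1); log=[]
    for t in np.linspace(t0,t1,n):
        p,r=lev(t,off,0); robot.servo_line(p,feed=60,rotation=r)
        d=F()-F0; th=a+np.radians(190)+t; ft=-np.sign(t1-t0)*d[:2]@[-np.sin(th),np.cos(th)]
        log.append((round(t,2),round(ft,1),round(np.hypot(*d[:2]),1)))
        if ft>lim: break
    print(log); return t
E
python3 - <<'E'
from h import *
grip(0.0)
p,r=lev(0,-42,0); robot.movep(np.r_[p[:2],190],r)
robot.servo_line(p,feed=120)
t=sweep(-.25,1.0,-20.5,8)
o=robot.observe();print(o["t"],o["tcp_pos"]);snap("top","top1")
print(w("lever_knob","top"),lev(t,0,0)[0])
E
```

```text
[(np.float64(-0.25), np.float64(-0.5), np.float64(1.1)), (np.float64(-0.2), np.float64(-0.9), np.float64(1.8)), (np.float64(-0.15), np.float64(-0.6), np.float64(1.4)), (np.float64(-0.1), np.float64(0.4), np.float64(0.8)), (np.float64(-0.05), np.float64(-0.2), np.float64(0.4)), (np.float64(0.0), np.float64(-0.9), np.float64(1.0)), (np.float64(0.05), np.float64(-1.2), np.float64(1.3)), (np.float64(0.1), np.float64(1.0), np.float64(1.4)), (np.float64(0.15), np.float64(0.6), np.float64(1.1)), (np.float64(0.2), np.float64(-0.5), np.float64(1.5)), (np.float64(0.25), np.float64(1.1), np.float64(1.8)), (np.float64(0.3), np.float64(-0.5), np.float64(1.9)), (np.float64(0.35), np.float64(0.4), np.float64(1.2)), (np.float64(0.4), np.float64(-0.3), np.float64(0.6)), (np.float64(0.45), np.float64(-0.6), np.float64(0.7)), (np.float64(0.5), np.float64(0.7), np.float64(1.6)), (np.float64(0.55), np.float64(-0.1), np.float64(1.3)), (np.float64(0.6), np.float64(0.1), np.float64(1.6)), (np.float64(0.65), np.float64(-0.4), np.float64(1.2)), (np.float64(0.7), np.float64(-0.1), np.float64(1.2)), (np.float64(0.75), np.float64(1.1), np.float64(1.2)), (np.float64(0.8), np.float64(0.3), np.float64(2.1)), (np.float64(0.85), np.float64(0.2), np.float64(0.4)), (np.float64(0.9), np.float64(0.3), np.float64(0.9)), (np.float64(0.95), np.float64(0.9), np.float64(1.5)), (np.float64(1.0), np.float64(1.2), np.float64(2.4))]
12.5917 [ 434.98152936 -328.64318021   68.02645159]
[] [ 453.43337791 -337.27329628   68.        ]
```

View pics/top1.png

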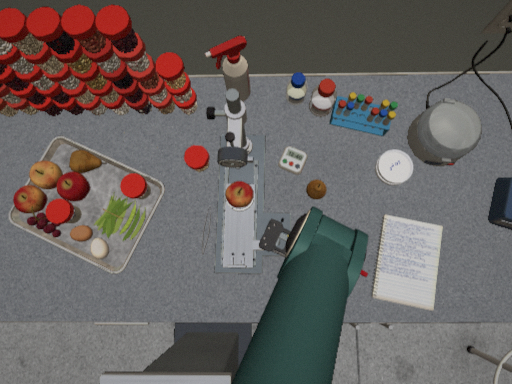

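The top view shows the gripper at about (275,237), hiding the cam; the apple (239,195), slide and bystanders are unmoved. I'll continue the sweep and check from the side.

```bash
python3 - <<'E'
from h import *
t=sweep(1.0,2.0,-20.5,8,.1)
snap("side","side1");print(w("lever_knob","side"),lev(t,0,0)[0])
t=sweep(2.0,2.3,-20.5,5,.03)
snap("side","side2");print(w("lever_knob","side"),lev(t,0,0)[0])
print(robot.observe()["t"])
E
```

```text
[(np.float64(1.0), np.float64(-0.7), np.float64(0.7)), (np.float64(1.1), np.float64(-0.6), np.float64(0.7)), (np.float64(1.2), np.float64(-1.0), np.float64(1.1)), (np.float64(1.3), np.float64(-0.9), np.float64(1.7)), (np.float64(1.4), np.float64(-0.6), np.float64(0.7)), (np.float64(1.5), np.float64(-0.0), np.float64(0.1)), (np.float64(1.6), np.float64(-0.9), np.float64(1.2)), (np.float64(1.7), np.float64(-0.6), np.float64(1.1)), (np.float64(1.8), np.float64(-0.1), np.float64(0.5)), (np.float64(1.9), np.float64(0.1), np.float64(1.1)), (np.float64(2.0), np.float64(0.2), np.float64(0.5))]
[(0.74, array([ 527.1, -336.6,   77.3]))] [ 525.1988524  -332.65640001   68.        ]
[(np.float64(2.0), np.float64(-0.9), np.float64(0.9)), (np.float64(2.03), np.float64(-0.2), np.float64(1.1)), (np.float64(2.07), np.float64(0.7), np.float64(0.7)), (np.float64(2.1), np.float64(-0.4), np.float64(0.7)), (np.float64(2.13), np.float64(-0.2), np.float64(0.2)), (np.float64(2.17), np.float64(-0.8), np.float64(1.0)), (np.float64(2.2), np.float64(0.3), np.float64(0.5)), (np.float64(2.23), np.float64(-0.2), np.float64(0.3)), (np.float64(2.27), np.float64(-0.3), np.float64(0.5)), (np.float64(2.3), np.float64(1.4), np.float64(1.4))]
[(0.56, array([ 544.3, -319.4,   79.2]))] [ 542.13590792 -317.97305408   68.        ]
18.475
```

View pics/side2.png

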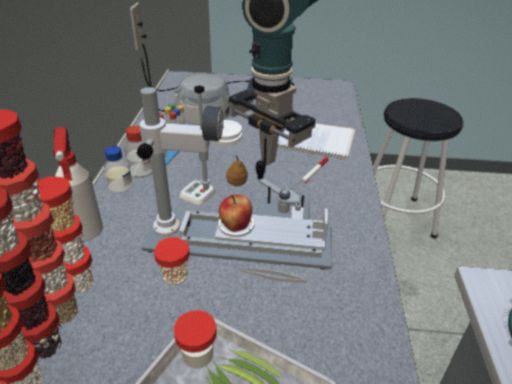

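The side view shows the fingertips behind the knob at about (262,168), with the lever pointing outward from the hub (290,195). The slide is still at loading. I'll feel for the stop, then push the thumb plate.

```bash
python3 - <<'E'
from h import *
t=sweep(2.3,2.45,-20.5,4,.025)
p,r=lev(t,-45,0); robot.servo_line(p,feed=120); robot.servo_line(np.r_[p[:2],125],feed=150)
r=rot(a+np.pi/2,1)
robot.movep(np.r_[S(-182,0),125],r); robot.servo_line(np.r_[S(-182,0),55],feed=150)
F0=F();u=RS@[1,0];log=[]
for x in np.r_[-172,-166:-110:8,-110:-90:2]:
    robot.servo_line(np.r_[S(x,0),55],feed=60); ff=-(F()-F0)[:2]@u; log.append((int(x),round(float(ff),1)))
    if ff>9: break
print(log,robot.observe()["t"])
snap("side","side3");print(w("thumb_plate","side"),S(-93,0),w("nest","side"),w("plunger_tip","side"),w("lever_knob","side"))
E
```

```text
[(np.float64(2.3), np.float64(-0.1), np.float64(0.1)), (np.float64(2.32), np.float64(3.8), np.float64(3.9)), (np.float64(2.35), np.float64(6.7), np.float64(7.2))]
[(-172, -0.0), (-166, 0.6), (-158, -0.4), (-150, 1.2), (-142, 0.3), (-134, 1.4), (-126, 0.0), (-118, 0.2), (-110, 0.4), (-108, 1.5), (-106, 0.9), (-104, 2.6), (-102, 2.0), (-100, 5.6), (-98, 10.5)] 25.7167
[(0.83, array([ 463.9, -182. ,   60.1]))] [ 460.66571902 -178.24662281] [(0.8, array([ 634.7, -182.7,   38.9]))] [(0.48, array([ 637. , -184.5,   39.8]))] [(0.94, array([ 544.4, -321.3,   82.5]))]
```

View pics/side3.png

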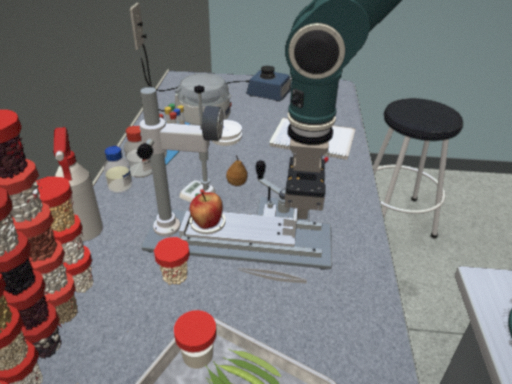

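The side view shows the slide home, with the apple at (206,210) under the plunger and the lever still at low point (knob at (261,170)). Next I swing the lever back.

```bash
python3 - <<'E'
from h import *
robot.servo_line(np.r_[S(-125,0),55],feed=120); robot.servo_line(np.r_[S(-125,0),130],feed=150)
p,r=lev(2.25,45,0)
robot.movep(np.r_[S(-60,-140),130],r); robot.servo_line(np.r_[p[:2],130],feed=150); robot.servo_line(p,feed=120)
t=sweep(2.5,.15,20.5,8,.1)
print(robot.observe()["t"])
t=sweep(t,-.2,20.5,5,.025)
print(robot.observe()["t"])
p,r=lev(t,45,0); robot.servo_line(p,feed=120); robot.servo_line(np.r_[p[:2],190],feed=150)
robot.movep([330,-480,200],r)
snap("top","top2");snap("side","side4")
for c in("top","side"):print(*[(n,w(n,c)) for n in("lever_knob","thumb_plate","nest","sample_apple")])
k=C; print(lev(0,0,0)[0],lev(.12,0,0)[0],robot.observe()["t"])
E
```

```text
[(np.float64(2.5), np.float64(0.4), np.float64(0.5)), (np.float64(2.4), np.float64(0.3), np.float64(0.4)), (np.float64(2.3), np.float64(0.1), np.float64(1.3)), (np.float64(2.19), np.float64(-0.2), np.float64(1.0)), (np.float64(2.09), np.float64(-0.3), np.float64(0.5)), (np.float64(1.99), np.float64(-0.5), np.float64(0.8)), (np.float64(1.89), np.float64(-0.4), np.float64(0.5)), (np.float64(1.78), np.float64(-1.2), np.float64(1.2)), (np.float64(1.68), np.float64(-0.9), np.float64(1.1)), (np.float64(1.58), np.float64(0.4), np.float64(0.4)), (np.float64(1.48), np.float64(-0.2), np.float64(0.7)), (np.float64(1.38), np.float64(-1.0), np.float64(1.0)), (np.float64(1.27), np.float64(0.3), np.float64(0.5)), (np.float64(1.17), np.float64(-0.7), np.float64(0.7)), (np.float64(1.07), np.float64(-0.1), np.float64(0.2)), (np.float64(0.97), np.float64(-0.2), np.float64(0.4)), (np.float64(0.87), np.float64(-0.9), np.float64(1.1)), (np.float64(0.76), np.float64(-0.0), np.float64(0.2)), (np.float64(0.66), np.float64(-0.7), np.float64(0.8)), (np.float64(0.56), np.float64(-1.5), np.float64(1.5)), (np.flo
[... 538 characters left out ...]
2.9)), (np.float64(-0.01), np.float64(6.1), np.float64(6.2))]
37.9833
('lever_knob', [(0.83, array([ 415.2, -280.9,   81.7]))]) ('thumb_plate', [(0.79, array([ 460.4, -179.5,   65.6]))]) ('nest', [(0.89, array([ 631.7, -182.2,   38.8]))]) ('sample_apple', [(0.89, array([ 631. , -183.3,   39.2])), (0.47, array([ 549.8, -178.4,   -0.8]))])
('lever_knob', [(0.78, array([ 412.7, -285. ,   78. ]))]) ('thumb_plate', [(0.97, array([ 465.1, -181.2,   63.4])), (0.52, array([ 637.5, -183.8,  122.8]))]) ('nest', [(0.59, array([504.4, -96.1,   6.1]))]) ('sample_apple', [(0.91, array([ 630.5, -183.4,   39.4]))])
[ 410.77334232 -279.37925149   68.        ] [ 412.51655593 -288.20331251   68.        ] 40.55
```

View pics/top2.png

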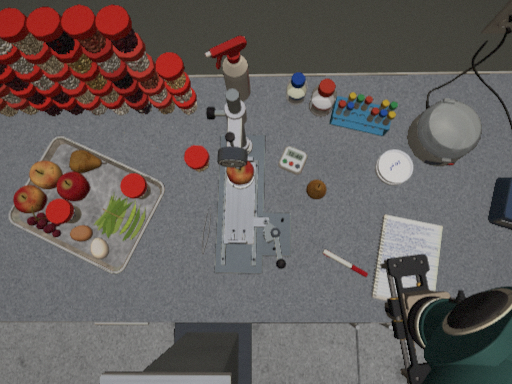

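View pics/side4.png

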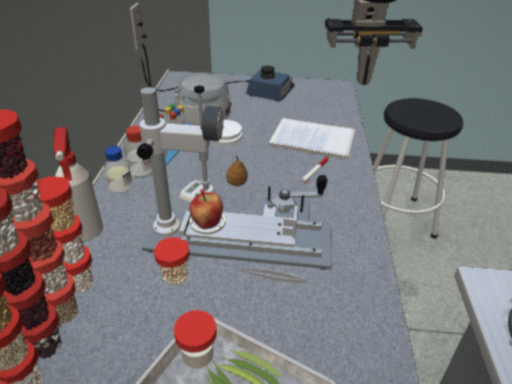

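Both views show the lever back (knob at (281,264) in top, (321,183) in side) and the apple under the plunger, with the bystanders in place. A short, firmer push will confirm that the 6 N rise was the stop.

```bash
python3 - <<'E'
from h import *
p,r=lev(.05,45,0); robot.movep(np.r_[p[:2],150],r); robot.servo_line(p,feed=150)
t=sweep(.15,-.15,20.5,11,.025)
p,r=lev(t,45,0); robot.servo_line(p,feed=120); robot.servo_line(np.r_[p[:2],190],feed=150)
print(robot.observe()["t"])
E
```

```text
[(np.float64(0.15), np.float64(-0.3), np.float64(0.3)), (np.float64(0.12), np.float64(0.0), np.float64(0.9)), (np.float64(0.1), np.float64(0.7), np.float64(1.7)), (np.float64(0.07), np.float64(-0.3), np.float64(0.5)), (np.float64(0.04), np.float64(-0.8), np.float64(1.7)), (np.float64(0.01), np.float64(0.7), np.float64(0.9)), (np.float64(-0.01), np.float64(4.9), np.float64(4.9)), (np.float64(-0.04), np.float64(9.3), np.float64(9.4)), (np.float64(-0.07), np.float64(12.7), np.float64(12.9))]
45.775
```

The stop is confirmed: force rises linearly at the same spot as before. Handing in.

```bash
python3 - <<'E'
from h import *
robot.hold(0.3); print(robot.job_done())
E
```

```text
the job is handed in; nothing more can be done
None
```

I handed the job in at about 46 of 62 s, with no verdict returned: by force and camera readings the slide is fully home, the apple is under the plunger, and the lever is back at its locked stop.

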